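Shut the packed gift box and hold the hand stamp pressed on its label

TASK

The gift is packed: push the wooden box's sliding lid fully shut, then pick up the red hand stamp (not the blue one), set its foot flat on the lid, centred in the printed frame with its long side along the frame's long side (either way round), and press its handle gently down on its spring until the die prints. Finish while still gripping the stamp and holding it pressed down there, so that the ink takes. Print nowhere else on the way, and leave everything else on the bench where it stands.

Things in the scene. Friction and masses are not known exactly. Their poses are not given: they have to be found in the camera images.
- giftbox: pale wooden gift box, 170 mm long (its y axis), 95 mm wide (x), fixed in a plywood packing cradle (145 x 200 mm, 9 mm thick board, cheeks up to 23 mm above the bench) that is screwed to the bench. Origin: on the bench under the box's centre. The tops of its two long sides are 61 mm above the bench; its end wall at +y stops at 51.5 mm and the lid slides out over it towards +y. The end wall's outer face is at y = +85 mm
- lid (a joint): how far the sliding lid is open, in m: 0 is fully shut (its end face flush with the outside of the box's +y end wall), growing as it slides out along the box's +y. Rubs with about 1.5 N and stays where it is left
- lid_end (a point): centre of the end face of the sliding lid (84 mm wide, 6 mm thick, middle 55.5 mm above the bench) on its outer, +y, end: push it along the box's -y to shut the lid. Axes as the box's. Beneath the part of the lid that sticks out there is free space down to the bench or the cradle board, which reaches 15 mm past the box's end
- mark (a point): centre of the black printed frame on the paper label on the lid's top, 58.5 mm above the bench; it moves with the lid and when shut lies over the box's centre. Inside the lines the frame measures 80 mm along its y axis (the box's length) by 54 mm along x; z is up. The box sides stand 2.5 mm above the lid, 40 mm either side of the mark
- red_mid (a point): red pre-inked hand stamp standing upright on the bench: this point is on its middle axis 49 mm above the underside of its black foot. Foot 70 mm (its x axis, the long side) by 44 mm (y), 10 mm high. Red handle shell 64 x 36 mm from 26 mm to 92 mm above the underside, topped by a black pad and white card to 99 mm. Grip the shell across its 36 mm width (y). Mass about 150 g. z is up
- red_press (a joint): how far the red handle is pushed down over its foot, in m: 0 at rest, die fully meets the surface under the foot at 0.0095, hard stop at 0.014 (the die is foam-backed). The return spring takes about 3.3 N to start, 8.5 N at 0.0095 and 11 N at 0.014. It lifts with the handle; the spring keeps the foot out while it is carried
- red_stamp: the same red stamp, origin at the centre of its foot's underside, axes as red_mid
- blue_stamp: the blue stamp, same make and size as the red one: leave it. Origin at the centre of its underside
- candle_a: amber glass candle with a red band, 70 mm wide, 81 mm high with a wooden wick stick across it: leave it. Origin at the centre of its underside
- candle_b: green glass candle, same size, wooden wick stick across it: leave it. Origin at the centre of its underside
- tin: white round gift tin with a red bow, 87 mm wide, 79 mm high: leave it. Origin at the centre of its underside
- spool: green ribbon spool lying flat, 84 mm wide, 28 mm high: leave it. Origin at the centre of its underside
- mouse: black computer mouse, 105 x 60 x 33 mm: leave it. Origin at the centre of its underside
- ornament: gilt olive sprig on a brown card, 50 x 100 mm, 7 mm high: leave it. Origin at the centre of its underside
There are look-alikes about, which are no part of the job. Of the things that look like the giftbox, the larger one is meant.

How it is judged:
On the way, in this order (a step that is already met when the one before it is completed fails the run):
1. the lid is pushed fully shut (value of joint lid below 0.004 m), for 0.2 s.
2. the red stamp is pressed down in the printed frame (horizontal distance between red_mid and mark below 0.007 m and angle between the x axis of red_mid and the y axis of mark, either way round below 0.1 rad and angle between red_mid's own z axis and vertical below 0.07 rad and z of red_mid in the frame of mark between 0.044 and 0.053 m and value of joint red_press above 0.0095 m and contact force between red_stamp and giftbox between 5 and 20 N and value of joint lid below 0.004 m), for 0.3 s.
At the end, for the whole second after the job is handed in: The lid is shut (within 4 mm); the red stamp stands on it within 7 mm of the printed frame's centre, its long side within 0.1 rad of the frame's, tilted less than 0.07 rad; its handle is held at least 9.5 mm down by the gripper, and it bears on the lid with 5 to 20 N (all of step 2 and contact force between the fingers and red_stamp above 2 N); the arm keeps its last pose, push and grip.
It fails at once if the red stamp is pressed down far enough to print while more than 15 mm off the printed frame's centre, off the lid, or with the lid open (value of joint red_press above 0.0095 m and (horizontal distance between red_mid and mark above 0.015 m or value of joint lid above 0.01 m or z of red_mid in the frame of mark above 0.06 m)).
It fails at once if the stamp is rammed onto the box with more than 35 N (contact force between red_stamp and giftbox above 35 N).
It fails at once if something else on the bench is moved by more than 20 mm (distance of any of blue_stamp, candle_a, candle_b, tin, spool, mouse, ornament from where it was at the start of the episode above 0.02 m).
It also fails if it takes over 56 s, if anything falls off the work surface, if the arm or the gripper's body presses on something with over 40 N, if the wrist force passes 120 N, or if a joint passes its speed limit or range.

ROBOT

A 6-joint arm with a two-finger parallel gripper is mounted at the origin on the work surface. World frame = base frame: x ahead of the robot, y to its left, z up, the work surface at z = 0. Lengths are in m, angles in rad, forces in N, time in s.
With the tool pointing down it reaches from about 0.3 to 0.875 m from the base axis. Payload 6.4 kg.
Tool frame: the origin (TCP) lies midway between the tips of the shut fingers; the grasp point (between the pads) lies ctrl.grip_point_offset behind it (ctrl.grip_point_offset is the distance from the TCP to the grasp point, in m); z points along the fingers, y is the direction in which the jaws open and shut (so a half turn about z gives the same grasp; the last joint's range is limited). The gripper opens to 85 mm and grips with 20 to 120 N. Pads are 22 mm wide; open, the fingers measure 114 mm over their backs; the gripper's body (76 mm by 85 mm) begins 54 mm behind the grasp point. The pads swing forward as they close: fully open they stand 13 mm farther back than shut.
Start: joints at [0.966, 0.181, 1.607, -0, 1.354, -0.206], TCP at [0.223, 0.53, 0.231] pointing down, gripper open.
Joint ranges: [-2.99, 2.99], [-0.89, 2.07], [0.3, 2.58], [-1.14, 4.28], [0, 2.63], [-3.12, 3.12]. Speed limits (rad/s): [2.57, 2.57, 3.01, 3.14, 3.14, 3.14].

INTERFACE

Orientations are given as a unit quaternion [w, x, y, z].
In Python, from bench import ctrl, viewer gives the robot as it stands.
- The arm moves only by the shell command python3 -m handwheel 'ROWS' [OPENING]. ROWS is JSON, a list of rows, each an object with "travel": the shift along the tool's x, y, z as a fraction of full scale, a list of three; "dr": the turn, a rotation vector about the tool's x, y, z as a fraction of full scale, a list of three. A call has 1 to 20 rows; each row shifts and turns the pose as measured when the row begins, along the tool's axes as they then stand; what a row does not reach is not made up. Full scale, the value 1, is 150 mm for a shift and 30 degrees for a turn. A row lasts 1/12 s, in which the tool goes at most 41.7 mm and 7.16 degrees, less where a joint would pass 70% of its speed; a pose out of reach is approached as far as the arm can. A call with a number of a shift or a turn outside -1 to 1 is refused whole. A call with a gripper value outside its range is refused whole. OPENING is the opening, from -1 (shut) to 1 (fully open), set as the call begins (- or left out, the last holds). The fingers move at their own pace and stop on an object; the grip force is fixed at half the most. Time passes only in rows, so rows that do not move let the fingers close. It gives the time, the measured TCP pose, the force and the opening at its end, in the units of the state.
- ctrl.get_obs(): the state, without advancing time (a new reading comes with each control period).
- viewer.camera(name): name is "scene" or "top" or "wrist"; returns the picture (480x640x3 uint8, red, green, blue); there is no depth.
- viewer.get_calibration(name): a dict with "camera_matrix" (3x3 intrinsics, pixels), "R" (3x3) and "t" (3): a world point X has camera coordinates R X + t. Camera axes: x right, y down, z forward; pixel columns grow to the right and rows downward; lengths in m; the calibration is good to about 2 mm. A picture is of the moment at which its call begins: read the wrist's pose just before it. get_calibration takes no time and is no camera call; for the wrist camera it gives the pose at the moment of the call.
- ctrl.hand_in(): hands the job in, once; it reports no verdict.
The state is a dict: "time_s": time; "q": joint angles; "dq": joint speeds; "joint_efforts": joint torques, N m; "eef_pos": TCP position; "eef_rot": TCP orientation; "wrist_force": force on the tool from outside, world axes, zero at the start; "torque": the same for the moment, N m; "opening": opening from 0.0 (shut) to 1.0 (fully open).
Only numpy, scipy, OpenCV 4.12 (cv2) and the standard library are available. Lean on these libraries where they do the work, as an engineer would, in place of code of your own. Each camera call takes 0.05 s, during which the arm holds its last target. There are 200 camera calls.

## Working session

There is one attempt and no reset: what is moved stays moved. The work goes in short steps, Python scripts to look and compute and a shell command to move; the robot and the scene stay as the last step left them, time stands still between calls to the robot, and variables do not carry over. Pictures are saved under pics/ and viewed, about 8 in all and at most 12, crops included, and the job is handed in when it is done.

```bash
mkdir -p pics; ls; python3 - <<'E'
from bench import ctrl, viewer
import cv2
o=ctrl.get_obs();print(o,ctrl.grip_point_offset)
for n in("top","scene"):
    cv2.imwrite(f"pics/{n}0.png",viewer.camera(n)[:,:,::-1])
    c=viewer.get_calibration(n);print(n,c)
E
```

```text
pics
{'time_s': 0.0, 'q': array([ 9.65712308e-01,  1.81546831e-01,  1.60801152e+00, -1.87611532e-05,
        1.35379709e+00, -2.06303468e-01]), 'dq': array([ 0.0005919 , -0.00020447, -0.00208916,  0.00142844, -0.00109493,
        0.00038542]), 'joint_efforts': array([ 1.60292329e-04, -4.44881451e+01, -3.51332009e+01, -3.69381632e-04,
        8.94350029e-03,  3.08023516e-05]), 'eef_pos': array([0.22293814, 0.52941998, 0.2303792 ]), 'eef_rot': array([-3.39431071e-04,  1.98069659e-01,  9.80187550e-01, -8.13461898e-04]), 'wrist_force': array([-0.49466199,  0.50618231, -0.42057021]), 'torque': array([ 0.03261297, -0.02199933,  0.02730994]), 'opening': 0.9977614447427277} 0.0187
top {'camera_matrix': array([[492.20866152,   0.        , 326.92063184],
       [  0.        , 492.20866152, 236.34538732],
       [  0.        ,   0.        ,   1.        ]]), 'R': array([[-2.01274614e-02, -9.99797159e-01,  7.24733331e-04],
       [-9.89847960e-01,  1.98251484e-02, -1.40740827e-01],
       [ 1.40697911e-01, -3.55013137e-03, -9.90046208e-01]]), 't': array([0.02366639, 0.54942521, 1.06316746])}
scene {'camera_matrix': array([[448.00165737,   0.        , 320.45570417],
       [  0.        , 448.00165737, 232.78638021],
       [  0.        ,   0.        ,   1.        ]]), 'R': array([[-0.31755551,  0.94812547, -0.01471694],
       [ 0.80037009,  0.2596805 , -0.54034596],
       [-0.50849406, -0.18336884, -0.84131424]]), 't': array([ 0.18291004, -0.40723942,  1.30529839])}
```

View pics/top0.png

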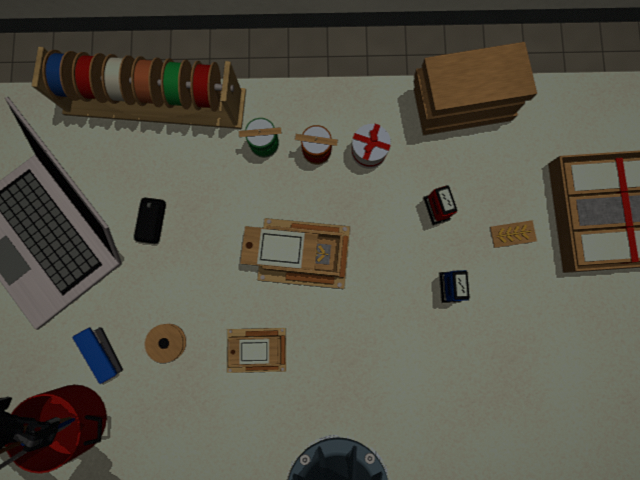

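View pics/scene0.png

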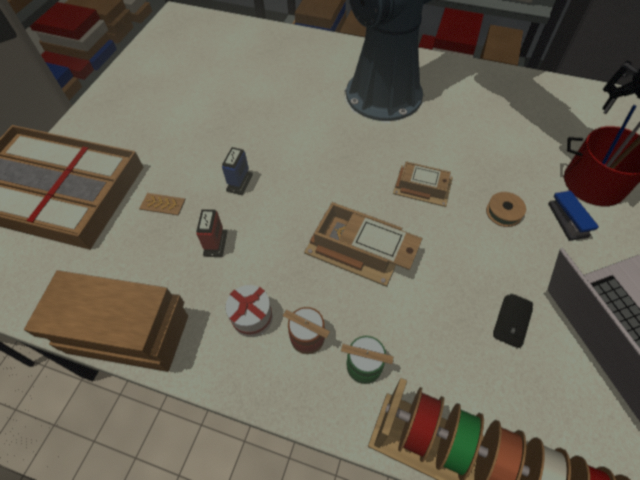

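The top view shows the large box near (300,252) px, open with its lid extending left (world +y) to about (241,250). The red stamp is at (440,203), the blue one at (455,286), and a smaller look-alike box at (256,350). The scene view agrees with this. Next I'll get rough positions.

```bash
cat > h.py <<'E'
import numpy as np, cv2
from bench import ctrl, viewer
from scipy.spatial.transform import Rotation as Ro
def ray(c,uv,z):
    K,R,t=c["camera_matrix"],np.array(c["R"]),np.array(c["t"])
    d=R.T@np.linalg.solve(K,[uv[0],uv[1],1]); o=-R.T@t
    return o+d*(z-o[2])/d[2]
def pose():
    o=ctrl.get_obs(); q=o["eef_rot"]; return o["eef_pos"],Ro.from_quat([q[1],q[2],q[3],q[0]]),o
def todo(p,yawdir=None):
    """tool-frame shift (fraction) to world p; turn about tool z so that tool y is along yawdir"""
    e,R,o=pose(); print("shift/0.15 tool:",np.round(R.inv().apply(np.array(p)-e)/0.15,3))
    if yawdir is not None:
        y=np.append(yawdir,0)/np.linalg.norm(yawdir); v=R.inv().apply(y)
        a=np.arctan2(-v[0],v[1]); a=(a+np.pi/2)%np.pi-np.pi/2
        print("turn z deg",np.degrees(a),"rows frac/30:",np.degrees(a)/30,"q6",o["q"][5])
    z=R.apply([0,0,1]); print("tool z",np.round(z,3),"tilt fix rotvec(tool)/30deg",np.round(np.degrees(np.cross([0,0,1],R.inv().apply([0,0,-1])))/30,3))
E
python3 - <<'E'
from h import *
c=viewer.get_calibration("top")
P={"frameTL":((262,234),.0585),"frTR":((305,236),.0585),"frBR":((302,264),.0585),"frBL":((259,262),.0585),"lidendT":((246,226),.0585),"lidendB":((240,263),.0585),
"boardBL":((260,283),.009),"boardBR":((346,288),.009),"boardTR":((350,226),.009),"redtop":((446,198),.099),"bluetop":((461,285),.099),"redmiddle?":((440,203),.05)}
for k,(uv,z) in P.items(): print(k,np.round(ray(c,uv,z),3))
im=cv2.imread("pics/top0.png")[165:315,230:480]
cv2.imwrite("pics/crop1.png",cv2.resize(im,(800,480),interpolation=cv2.INTER_CUBIC))
w=viewer.get_calibration("wrist");e,R,o=pose()
Rw=np.array(w["R"]);print("cam in tool:",R.inv().apply(-Rw.T@w["t"]-e),"axes\n",np.round(R.inv().as_matrix()@Rw.T,2),w["camera_matrix"][0,0],R.as_matrix().round(2))
E
```

```text
frameTL [0.555 0.155 0.058]
frTR [0.549 0.061 0.058]
frBR [0.487 0.068 0.058]
frBL [0.493 0.162 0.058]
lidendT [0.574 0.191 0.058]
lidendB [0.492 0.203 0.058]
boardBL [0.45  0.167 0.009]
boardBR [ 0.435 -0.028  0.009]
boardTR [ 0.577 -0.041  0.009]
redtop [ 0.619 -0.244  0.099]
bluetop [ 0.433 -0.265  0.099]
redmiddle? [ 0.618 -0.242  0.05 ]
cam in tool: [ 0.07032996  0.00051315 -0.14214009] axes
 [[-0.   -0.96 -0.28]
 [ 1.   -0.   -0.  ]
 [ 0.   -0.28  0.96]] 365.0188563308969 [[-0.92  0.39 -0.  ]
 [ 0.39  0.92 -0.  ]
 [ 0.   -0.   -1.  ]]
```

View pics/crop1.png

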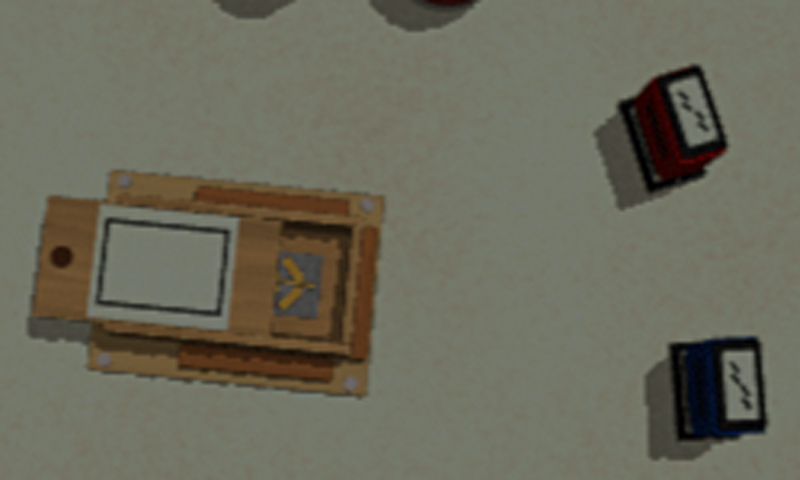

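```bash
python3 - <<'E'
from h import *
c=viewer.get_calibration("top")
f=lambda L,z:np.array([ray(c,(230+u/3.2,165+v/3.2),z) for u,v in L])[:,:2]
F=f([(105,218),(230,232),(222,314),(95,305)],.0585)
L=f([(48,196),(33,318)],.0585)
B=f([(110,170),(384,194),(368,397),(88,368)],.009)
T=f([(660,80),(698,66),(727,150),(688,162)],.099)
FT=f([(618,103),(652,190),(705,175)],.01)
for n,a in(("frame",F),("lid",L),("board",B),("redtop",T),("foot",FT)):
    print(n,a.mean(0).round(4),"sides mm",(np.linalg.norm(np.diff(np.vstack([a,a[:1]]),axis=0),axis=1)*1e3).round(), "dirs deg",np.degrees(np.arctan2(*(np.diff(np.vstack([a,a[:1]]),axis=0).T[::-1]))).round(1))
ex=(B[0]+B[3]-B[1]-B[2]);ex/=np.linalg.norm(ex);print("box y",ex,"lid shift along y",(F.mean(0)-B.mean(0))@ex,"lidend",(L.mean(0)-B.mean(0))@ex, "lidend perp",np.cross(ex,L.mean(0)-B.mean(0)))
E
```

```text
frame [0.5222 0.114 ] sides mm [87. 57. 87. 60.] dirs deg [-97.6 173.7  84.8  -6.6]
lid [0.5311 0.1978] sides mm [85. 85.] dirs deg [173.3  -6.7]
board [0.5168 0.0653] sides mm [199. 146. 200. 143.] dirs deg [-96.2 174.   83.   -6.4]
redtop [ 0.613  -0.2446] sides mm [28. 60. 27. 58.] dirs deg [ -70.7 -164.3  106.    15.7]
foot [ 0.6017 -0.2402] sides mm [68. 40. 81.] dirs deg [-161.6  -75.3   48. ]
box y [0.11546611 0.99331142] lid shift along y 0.04896850023426453 lidend 0.13326112170654902 lidend perp 0.0010887719544460644<stdin>:11: DeprecationWarning: Arrays of 2-dimensional vectors are deprecated. Use arrays of 3-dimensional vectors instead. (deprecated in NumPy 2.0)
```

Measurements match the given sizes: the board is 199×145 mm, centred at (0.517, 0.065). The box y axis is at 83.5° and the lid is open about 48 mm. The red stamp is at about (0.61, −0.243) with its long axis at about 17°. I'll lift, shut the fingers and align tool y with the box y.

```bash
python3 -m handwheel '[{"travel":[0,0,-0.2],"dr":[0,0,-0.18]},{"travel":[0,0,-0.2],"dr":[0,0,-0.18]},{"travel":[0,0,0],"dr":[0,0,-0.18]}]' -1
python3 - <<'E'
from h import *
todo([0.5385,0.253,0.2],[0.115,0.993])
E
```

```text
time_s: 0.35
eef_pos: [0.2217, 0.5275, 0.2882]
eef_rot: [-0.003, 0.054, 0.999, -0.005]
wrist_force: [0.2, 2.1, 1.0]
opening: 0.604
shift/0.15 tool: [-2.3   -1.587  0.592]
turn z deg 0.43601716621334435 rows frac/30: 0.014533905540444812 q6 -0.4975272352718246
tool z [-0.006 -0.009 -1.   ] tilt fix rotvec(tool)/30deg [-0.018 -0.01   0.   ]
```

```bash
python3 -m handwheel '[{"travel":[-0.177,-0.122,0],"dr":[0,0,0]},{"travel":[-0.177,-0.122,0],"dr":[0,0,0]},{"travel":[-0.177,-0.122,0],"dr":[0,0,0]},{"travel":[-0.177,-0.122,0],"dr":[0,0,0]},{"travel":[-0.177,-0.122,0],"dr":[0,0,0]},{"travel":[-0.177,-0.122,0],"dr":[0,0,0]},{"travel":[-0.177,-0.122,0],"dr":[0,0,0]},{"travel":[-0.177,-0.122,0],"dr":[0,0,0]},{"travel":[-0.177,-0.122,0],"dr":[0,0,0]},{"travel":[-0.177,-0.122,0.1],"dr":[0,0,0]},{"travel":[-0.177,-0.122,0.1],"dr":[0,0,0]},{"travel":[-0.177,-0.122,0.1],"dr":[0,0,0]},{"travel":[-0.177,-0.122,0.1],"dr":[0,0,0]},{"travel":[0,0,0],"dr":[0,0,0]},{"travel":[0,0,0],"dr":[0,0,0]}]' -1
python3 - <<'E'
from h import *
todo([0.5385,0.253,0.05],[0.115,0.993])
E
```

```text
time_s: 1.6
eef_pos: [0.5523, 0.2431, 0.2226]
eef_rot: [-0.005, 0.048, 0.999, -0.004]
wrist_force: [-0.4, 0.3, 1.2]
opening: -0.002
shift/0.15 tool: [0.087 0.067 1.151]
turn z deg 1.1114515304315304 rows frac/30: 0.037048384347717685 q6 -1.2526235751415562
tool z [-0.01  -0.008 -1.   ] tilt fix rotvec(tool)/30deg [-0.017 -0.018  0.   ]
```

```bash
python3 -m handwheel '[{"travel":[0.085,0.08,0],"dr":[-0.017,-0.018,0.037]},{"travel":[0,0,0.22],"dr":[0,0,0]},{"travel":[0,0,0.22],"dr":[0,0,0]},{"travel":[0,0,0.2],"dr":[0,0,0]},{"travel":[0,0,0.1],"dr":[0,0,0]},{"travel":[0,0,0],"dr":[0,0,0]}]' -1
python3 - <<'E'
from h import *
cv2.imwrite("pics/w1.png",viewer.camera("wrist")[:,:,::-1])
todo([0.5385,0.253,0.05],[0.115,0.993])
E
```

```text
time_s: 2.1
eef_pos: [0.5395, 0.2599, 0.1107]
eef_rot: [0.002, 0.057, 0.998, 0.001]
wrist_force: [-0.8, -0.1, -0.0]
opening: 0.0
shift/0.15 tool: [ 0.006 -0.049  0.413]
turn z deg 0.02825853784472811 rows frac/30: 0.000941951261490937 q6 -1.2058866332589502
tool z [ 0.005  0.002 -1.   ] tilt fix rotvec(tool)/30deg [ 0.006  0.01  -0.   ]
```

View pics/w1.png

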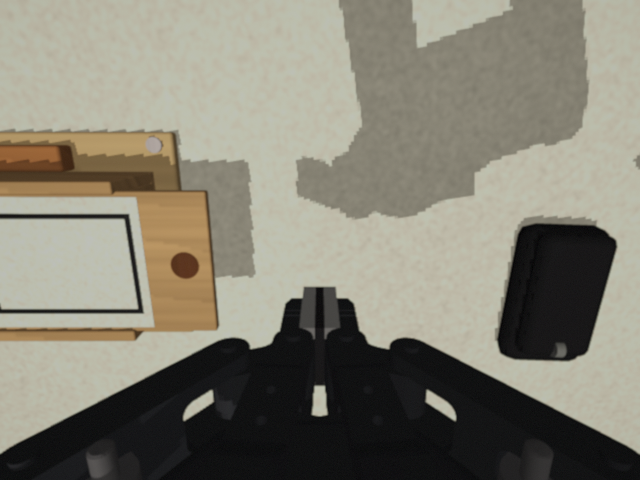

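The wrist view shows the lid's end edge from (207,190) to (217,328) px, with the shut fingertips at (320,290) in clear space beside it. The mouse is well to the right.

```bash
python3 - <<'E'
from h import *
c=viewer.get_calibration("wrist")
a,b=ray(c,(207,190),.0585),ray(c,(217,328),.0585);print(a,b,(a+b)/2,np.linalg.norm(a-b), (a-b)[:2])
F=np.array([ray(c,p,.0585) for p in((130,215),(142,312))]);print(F,F.mean(0))
m=(a+b)/2;todo([m[0]+.115*.03,m[1]+.993*.03,.050],[0.115,0.993])
E
```

```text
[0.49186306 0.20557985 0.0585    ] [0.57412794 0.19480713 0.0585    ] [0.5329955  0.20019349 0.0585    ] 0.08296722698599379 [-0.08226487  0.01077272]
[[0.50045528 0.16110788 0.0585    ]
 [0.55850556 0.15285307 0.0585    ]] [0.52948042 0.15698047 0.0585    ]
shift/0.15 tool: [ 0.002 -0.203  0.413]
turn z deg 0.02825853784472811 rows frac/30: 0.000941951261490937 q6 -1.2058866332589502
tool z [ 0.005  0.002 -1.   ] tilt fix rotvec(tool)/30deg [ 0.006  0.01  -0.   ]
```

```bash
python3 -m handwheel '[{"travel":[0,-0.06,0.2],"dr":[0,0,0]},{"travel":[0,-0.06,0.18],"dr":[0.006,0.01,0]},{"travel":[0,0,0.04],"dr":[0,0,0]},{"travel":[0,0,0],"dr":[0,0,0]}]' -1
python3 - <<'E'
from h import *
todo([0.517+.115*.092,0.0653+.993*.092,.051],[0.115,0.993])
E
```

```text
time_s: 2.48
eef_pos: [0.5422, 0.2461, 0.0554]
eef_rot: [0.006, 0.056, 0.998, 0.002]
wrist_force: [-0.3, 0.4, 0.2]
opening: -0.001
shift/0.15 tool: [ 0.031 -0.603  0.027]
turn z deg 0.23961804318932584 rows frac/30: 0.007987268106310862 q6 -1.2334534005004592
tool z [ 0.011  0.003 -1.   ] tilt fix rotvec(tool)/30deg [ 0.008  0.021 -0.   ]
```

```bash
python3 -m handwheel '[{"travel":[0.02,-0.05,0.03],"dr":[0.008,0.02,0]},{"travel":[0.01,-0.05,0],"dr":[0,0,0]},{"travel":[0,-0.05,0],"dr":[0,0,0]},{"travel":[0,-0.05,0],"dr":[0,0,0]},{"travel":[0,-0.05,0],"dr":[0,0,0]},{"travel":[0,-0.05,0],"dr":[0,0,0]},{"travel":[0,-0.05,0],"dr":[0,0,0]},{"travel":[0,-0.05,0],"dr":[0,0,0]},{"travel":[0,-0.05,0],"dr":[0,0,0]}]' -1
python3 - <<'E'
from h import *
todo([0.517+.115*.092,0.0653+.993*.092,.051],[0.115,0.993])
E
```

```text
time_s: 3.23
eef_pos: [0.5349, 0.1762, 0.0604]
eef_rot: [0.007, 0.054, 0.998, 0.002]
wrist_force: [-0.2, -0.8, 0.2]
opening: 0.004
shift/0.15 tool: [ 0.035 -0.135  0.061]
turn z deg 0.3659602846685315 rows frac/30: 0.012198676155617715 q6 -1.356112146226993
tool z [ 0.014  0.003 -1.   ] tilt fix rotvec(tool)/30deg [ 0.008  0.025 -0.   ]
```

```bash
python3 - <<'E'
from h import *
a=viewer.camera("wrist")[:,:,::-1]; b=viewer.camera("top")[:,:,::-1][205:300,225:365]
cv2.imwrite("pics/w2.png",np.vstack([a[100:400],cv2.resize(b,(442,300),interpolation=cv2.INTER_CUBIC)[:, :] if 0 else np.pad(cv2.resize(b,(442,300)),((0,0),(0,198),(0,0)))]))
print(pose()[0])
E
```

```text
[0.5348562  0.17575961 0.06015685]
```

View pics/w2.png

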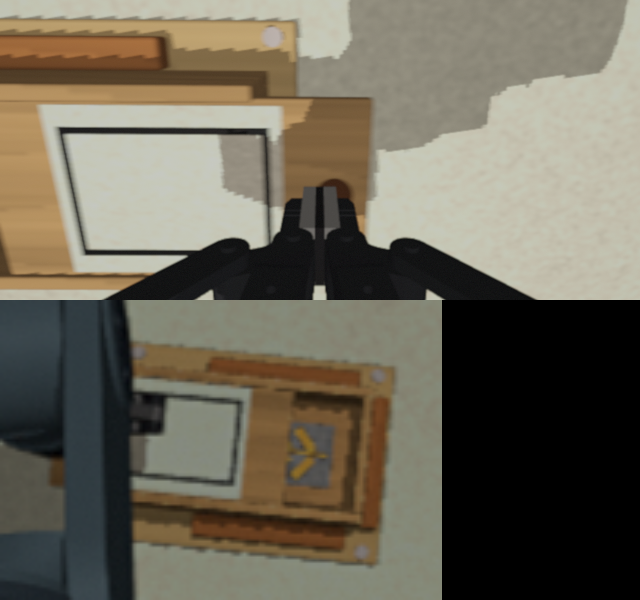

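The fingers rose above the lid top and slid over it; the lid has not moved. I'll back off, go lower, and push with a small downward correction on each row.

```bash
python3 -m handwheel '[{"travel":[0.02,0.1,-0.02],"dr":[0.008,0.02,0]},{"travel":[0,0.15,0],"dr":[0,0,0]},{"travel":[0,0.15,0],"dr":[0,0,0]},{"travel":[0,0.1,0],"dr":[0,0,0]},{"travel":[0,0,0.08],"dr":[0,0,0]},{"travel":[0,0,0.05],"dr":[0,0,0]},{"travel":[0,0,0],"dr":[0,0,0]}]' -1
python3 - <<'E'
from h import *
todo([0.533+.115*.03,0.2+.993*.03,.046],[0.115,0.993])
E
```

```text
time_s: 3.92
eef_pos: [0.5405, 0.2521, 0.0417]
eef_rot: [0.001, 0.057, 0.998, 0.0]
wrist_force: [-0.3, -0.1, -0.1]
opening: -0.002
shift/0.15 tool: [ 0.01  -0.151 -0.029]
turn z deg 0.0938247425083914 rows frac/30: 0.0031274914169463802 q6 -1.2191463260236688
tool z [ 0.001 -0.    -1.   ] tilt fix rotvec(tool)/30deg [ 0.     0.002 -0.   ]
```

Clear of the lid, z = 0.042. Pushing in two stages.

```bash
python3 -m handwheel '[{"travel":[0.01,-0.06,0],"dr":[0,0,0]},{"travel":[0,-0.06,0.003],"dr":[0,0,0]},{"travel":[0,-0.06,0.003],"dr":[0,0,0]},{"travel":[0,-0.06,0.003],"dr":[0,0,0]},{"travel":[0,-0.06,0.003],"dr":[0,0,0]},{"travel":[0,-0.06,0.003],"dr":[0,0,0]}]' -1
python3 - <<'E'
from h import *
todo([0.517+.115*.092,0.0653+.993*.092,.046],[0.115,0.993])
E
```

```text
time_s: 4.42
eef_pos: [0.5304, 0.1913, 0.0379]
eef_rot: [-0.001, 0.058, 0.998, -0.0]
wrist_force: [-0.4, 2.3, 0.1]
opening: -0.003
shift/0.15 tool: [-0.008 -0.231 -0.054]
turn z deg -0.02778451981214948 rows frac/30: -0.0009261506604049827 q6 -1.3191647729712321
tool z [-0.002 -0.001 -1.   ] tilt fix rotvec(tool)/30deg [-0.002 -0.004  0.   ]
```

```bash
python3 -m handwheel '[{"travel":[0,-0.05,-0.02],"dr":[0,0,0]},{"travel":[0,-0.05,-0.01],"dr":[0,0,0]},{"travel":[0,-0.05,0],"dr":[0,0,0]},{"travel":[0,-0.03,0.003],"dr":[0,0,0]},{"travel":[0,-0.03,0.003],"dr":[0,0,0]},{"travel":[0,-0.02,0.003],"dr":[0,0,0]}]' -1
python3 - <<'E'
from h import *
todo([0.517+.115*.092,0.0653+.993*.092,.046],[0.115,0.993])
E
```

```text
time_s: 4.92
eef_pos: [0.5275, 0.1644, 0.0435]
eef_rot: [0.002, 0.062, 0.998, 0.012]
wrist_force: [2.3, 14.5, -3.9]
opening: -0.0
shift/0.15 tool: [-0.007 -0.05  -0.018]
turn z deg -0.5459193221406102 rows frac/30: -0.01819731073802034 q6 -1.3897188990383182
tool z [ 0.005  0.025 -1.   ] tilt fix rotvec(tool)/30deg [ 0.048  0.004 -0.   ]
```

```bash
python3 -m handwheel '[{"travel":[0,-0.02,0],"dr":[0,0,0]},{"travel":[0,-0.02,0],"dr":[0,0,0]},{"travel":[0,0,0],"dr":[0,0,0]}]' -1
python3 -m handwheel '[{"travel":[0,0.1,0],"dr":[0,0,0]},{"travel":[0,0.2,0],"dr":[0.02,0,0]},{"travel":[0,0.1,-0.1],"dr":[0,0,0]},{"travel":[0,0,-0.2],"dr":[0,0,0]},{"travel":[0,0,-0.2],"dr":[0,0,0]},{"travel":[0,0,-0.2],"dr":[0,0,0]},{"travel":[0,0,0],"dr":[0,0,0]}]' -1
python3 - <<'E'
from h import *
print(pose()[0])
cv2.imwrite("pics/w3.png",viewer.camera("wrist")[:,:,::-1])
np.save("w3c.npy",viewer.get_calibration("wrist"),allow_pickle=True)
todo([0.6,-.24,.2],[-.292,.956])
E
```

```text
time_s: 5.17
eef_pos: [0.5276, 0.1654, 0.0438]
eef_rot: [0.004, 0.062, 0.998, 0.019]
wrist_force: [0.1, 0.8, 0.0]
opening: -0.0
time_s: 5.75
eef_pos: [0.533, 0.2212, 0.1533]
eef_rot: [0.002, 0.062, 0.998, 0.011]
wrist_force: [1.1, -0.7, 1.6]
opening: 0.002
[0.53301031 0.22118838 0.15328342]
shift/0.15 tool: [-0.83  -2.985 -0.395]
turn z deg -24.0855536180347 rows frac/30: -0.8028517872678234 q6 -1.279772515337199
tool z [ 0.002  0.022 -1.   ] tilt fix rotvec(tool)/30deg [ 0.042 -0.002  0.   ]
```

View pics/w3.png

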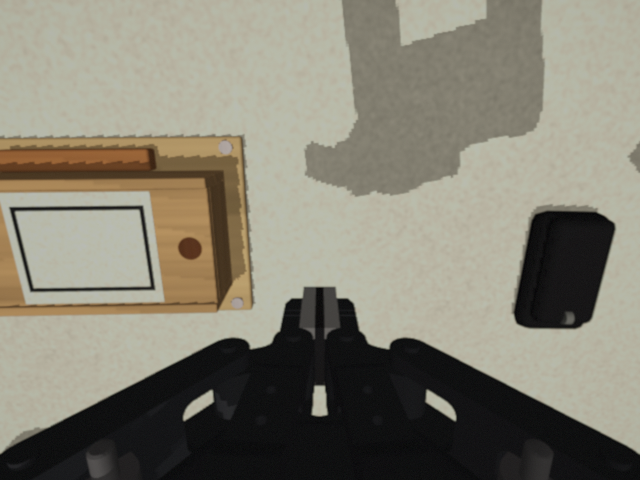

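The lid's end face now looks flush with the box sides, at about x = 207–217 px. The frame corners are near (12,207), (144,206), (159,291) and (33,291).

```bash
python3 - <<'E'
from h import *
c=np.load("w3c.npy",allow_pickle=True).item()
F=np.array([ray(c,p,.0585)[:2] for p in((12,207),(143,207),(158,290),(33,290))])
print("frame",F.mean(0),np.linalg.norm(np.diff(F,axis=0),axis=1), np.degrees(np.arctan2(*((F[1]-F[0]+F[2]-F[3])[::-1]))))
B=np.array([ray(c,p,.009)[:2] for p in((242,136),(252,308))]);print("board+y end",B.mean(0),np.linalg.norm(B[0]-B[1]), "->centre",B.mean(0)-.1*np.array([.115,.993]))
print("lid end",[ray(c,p,.0585)[:2].round(4) for p in((206,180),(217,305))], "expect mid",np.array([.517,.0653])+.085*np.array([.115,.993]))
E
```

```text
frame [0.51625585 0.06960136] [0.08294801 0.0580605  0.08459525] 82.47192483064049
board+y end [0.52631415 0.16702212] 0.14090662984765046 ->centre [0.51481415 0.06772212]
lid end [array([0.481 , 0.1571]), array([0.5673, 0.1465])] expect mid [0.526775 0.149705]
```

The lid stopped at 14.5 N, far above its 1.5 N rub, and is flush within measurement error. Next I'll open and travel up over to the red stamp.

```bash
python3 -m handwheel '[{"travel":[0,0,-0.2],"dr":[0.04,0,0]},{"travel":[-0.055,-0.2,-0.1],"dr":[0,0,0]},{"travel":[-0.055,-0.2,-0.1],"dr":[0,0,0]},{"travel":[-0.055,-0.2,0],"dr":[0,0,0]},{"travel":[-0.055,-0.2,0],"dr":[0,0,0]},{"travel":[-0.055,-0.2,0],"dr":[0,0,0]},{"travel":[-0.055,-0.2,0],"dr":[0,0,0]},{"travel":[-0.055,-0.2,0],"dr":[0,0,0]},{"travel":[-0.055,-0.2,0],"dr":[0,0,0]},{"travel":[-0.055,-0.2,0],"dr":[0,0,0]},{"travel":[-0.055,-0.2,0],"dr":[0,0,0]},{"travel":[-0.055,-0.2,0],"dr":[0,0,0]},{"travel":[-0.055,-0.2,0],"dr":[0,0,0]},{"travel":[-0.055,-0.2,0],"dr":[0,0,0]},{"travel":[0,0,0],"dr":[0,0,-0.2]},{"travel":[0,0,0],"dr":[0,0,-0.2]},{"travel":[0,0,0],"dr":[0,0,-0.2]},{"travel":[0,0,0],"dr":[0,0,-0.2]},{"travel":[0,0,0],"dr":[0,0,0]}]' 1
python3 - <<'E'
from h import *
todo([0.607,-.242,.2],[-.292,.956])
E
```

```text
time_s: 7.38
eef_pos: [0.5789, -0.2093, 0.1907]
eef_rot: [-0.014, -0.155, 0.988, 0.002]
wrist_force: [0.1, -0.6, 0.6]
opening: 0.999
shift/0.15 tool: [-0.11  -0.264 -0.067]
turn z deg 0.8683775151517997 rows frac/30: 0.02894591717172666 q6 -2.410167550255958
tool z [-0.029  0.    -1.   ] tilt fix rotvec(tool)/30deg [ 0.017 -0.053  0.   ]
```

```bash
python3 -m handwheel '[{"travel":[-0.06,-0.15,-0.06],"dr":[0.017,-0.053,0.03]},{"travel":[-0.05,-0.11,0],"dr":[0,0,0]},{"travel":[0,0,0],"dr":[0,0,0]},{"travel":[0,0,0],"dr":[0,0,0]}]' 1
python3 - <<'E'
from h import *
cv2.imwrite("pics/w4.png",viewer.camera("wrist")[:,:,::-1])
np.save("w4c.npy",viewer.get_calibration("wrist"),allow_pickle=True)
cv2.imwrite("pics/top4.png",viewer.camera("top")[:,:,::-1])
todo([0.607,-.242,.2],[-.292,.956])
E
```

```text
time_s: 7.72
eef_pos: [0.6042, -0.2421, 0.1944]
eef_rot: [-0.003, -0.141, 0.99, 0.002]
wrist_force: [-0.3, 0.3, 0.7]
opening: 0.999
shift/0.15 tool: [-0.019 -0.009 -0.038]
turn z deg -0.6620991014886518 rows frac/30: -0.022069970049621728 q6 -2.417829919990698
tool z [-0.007  0.004 -1.   ] tilt fix rotvec(tool)/30deg [ 0.01 -0.01  0.  ]
```

View pics/w4.png

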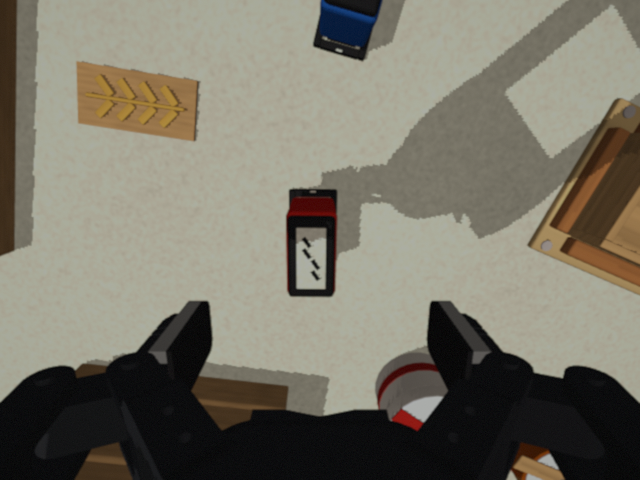

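The red stamp is centred in the wrist view: the top pad spans about (287,218)–(335,297) px and the foot's near edge is at about (290–337,190). Nothing is in the fingers' way.

```bash
python3 - <<'E'
from h import *
c=np.load("w4c.npy",allow_pickle=True).item()
T=np.array([ray(c,p,.097)[:2] for p in((287,217),(337,217),(334,296),(289,297))])
d=np.diff(np.vstack([T,T[:1]]),axis=0)
print("top",T.mean(0),np.linalg.norm(d,axis=1),np.degrees(np.arctan2(d[:,1],d[:,0])))
print("foot edge",[ray(c,p,.010)[:2].round(4) for p in((290,190),(337,190))])
# hsv edges: card (white)
im=cv2.imread("pics/w4.png")[210:305,280:345]; m=(im.min(2)>130).astype(np.uint8)
n,l,s,ce=cv2.connectedComponentsWithStats(m); k=[i for i in range(1,n) if 400<s[i][4]<3000 and abs(ce[i][0]-31)<12];print(s[k],ce[k])
if k:
  pts=np.argwhere(l==k[0])[:,::-1]+[280,210]; r=cv2.minAreaRect(np.array([ray(c,p,.099)[:2]*1000 for p in pts],np.float32));print("card mm",r)
todo([0.607,-.242,.2],[-.292,.956])
E
```

```text
top [ 0.61615863 -0.24321139] [0.03350565 0.0575649  0.03211773 0.05828729] [ 106.15807861   14.85228091  -72.52654044 -163.75879381]
foot edge [array([ 0.5884, -0.2727]), array([ 0.5767, -0.2323])]
[[   0    0   65   95 1428]
 [  17   28   29   51 1157]] [[28.17647059 66.29201681]
 [30.90492653 54.6741573 ]]
card mm ((616.0093994140625, -243.13641357421875), (67.94158935546875, 45.55900573730469), 16.08265495300293)
shift/0.15 tool: [-0.019 -0.009 -0.038]
turn z deg -0.6620991014886518 rows frac/30: -0.022069970049621728 q6 -2.417829919990698
tool z [-0.007  0.004 -1.   ] tilt fix rotvec(tool)/30deg [ 0.01 -0.01  0.  ]
```

```bash
python3 -m handwheel '[{"travel":[-0.08,0,0.05],"dr":[0.01,-0.01,-0.05]},{"travel":[-0.01,0,0.13],"dr":[0,0,0]},{"travel":[0,0,0.1],"dr":[0,0,0]},{"travel":[0,0,0],"dr":[0,0,0]},{"travel":[0,0,0],"dr":[0,0,0]}]' 1
python3 - <<'E'
from h import *
todo([0.616,-.243,.043],[-.2706,.9627])
E
```

```text
time_s: 8.23
eef_pos: [0.6184, -0.2333, 0.1497]
eef_rot: [0.001, -0.158, 0.987, -0.0]
wrist_force: [-0.5, -0.3, -0.5]
opening: 1.0
shift/0.15 tool: [ 0.036 -0.056  0.712]
turn z deg 2.4521033201123537 rows frac/30: 0.08173677733707846 q6 -2.4283757961364016
tool z [ 0.002  0.    -1.   ] tilt fix rotvec(tool)/30deg [-0.001  0.003  0.   ]
```

```bash
python3 -m handwheel '[{"travel":[0.036,-0.056,0],"dr":[0,0,0.08]},{"travel":[0,0,0],"dr":[0,0,0]},{"travel":[0,0,0],"dr":[0,0,0]}]' 1
python3 - <<'E'
from h import *
todo([0.616,-.243,.043],[-.2706,.9627])
E
```

```text
time_s: 8.48
eef_pos: [0.6166, -0.2409, 0.1502]
eef_rot: [0.001, -0.138, 0.99, 0.0]
wrist_force: [-0.7, 0.3, 0.6]
opening: 1.003
shift/0.15 tool: [ 0.009 -0.013  0.715]
turn z deg 0.19578364860022898 rows frac/30: 0.006526121620007633 q6 -2.4008886369850058
tool z [ 0.002  0.001 -1.   ] tilt fix rotvec(tool)/30deg [ 0.     0.004 -0.   ]
```

```bash
python3 -m handwheel '[{"travel":[0.01,-0.015,0.06],"dr":[0,0.003,0]},{"travel":[0,0,0.15],"dr":[0,0,0]},{"travel":[0,0,0.15],"dr":[0,0,0]},{"travel":[0,0,0.15],"dr":[0,0,0]},{"travel":[0,0,0.1],"dr":[0,0,0]},{"travel":[0,0,0],"dr":[0,0,0]},{"travel":[0,0,0],"dr":[0,0,0]}]' 1
python3 - <<'E'
from h import *
todo([0.616,-.243,.043],[-.2706,.9627])
E
```

```text
time_s: 9.07
eef_pos: [0.6195, -0.2437, 0.0587]
eef_rot: [0.004, -0.142, 0.99, -0.003]
wrist_force: [-0.3, 1.1, 0.9]
opening: 1.0
shift/0.15 tool: [0.022 0.012 0.104]
turn z deg 0.60809828611009 rows frac/30: 0.020269942870336333 q6 -2.4087878881471214
tool z [ 0.009 -0.005 -1.   ] tilt fix rotvec(tool)/30deg [-0.013  0.013  0.   ]
```

```bash
python3 -m handwheel '[{"travel":[0.022,0.012,0.05],"dr":[-0.013,0.013,0.02]},{"travel":[0,0,0.05],"dr":[0,0,0]},{"travel":[0,0,0.01],"dr":[0,0,0]},{"travel":[0,0,0],"dr":[0,0,0]},{"travel":[0,0,0],"dr":[0,0,0]}]' 1
python3 - <<'E'
from h import *
todo([0.616,-.243,.043],[-.2706,.9627])
E
```

```text
time_s: 9.48
eef_pos: [0.6175, -0.2438, 0.0442]
eef_rot: [0.002, -0.137, 0.991, -0.001]
wrist_force: [-0.4, -0.1, 0.8]
opening: 1.0
shift/0.15 tool: [0.008 0.008 0.008]
turn z deg 0.00789600126878736 rows frac/30: 0.000263200042292912 q6 -2.3994785250210784
tool z [ 0.004 -0.002 -1.   ] tilt fix rotvec(tool)/30deg [-0.006  0.005  0.   ]
```

```bash
python3 -m handwheel '[{"travel":[0.008,0.008,0.0],"dr":[-0.006,0.005,0]},{"travel":[0,0,0],"dr":[0,0,0]},{"travel":[0,0,0],"dr":[0,0,0]},{"travel":[0,0,0],"dr":[0,0,0]},{"travel":[0,0,0],"dr":[0,0,0]},{"travel":[0,0,0],"dr":[0,0,0]},{"travel":[0,0,0],"dr":[0,0,0]},{"travel":[0,0,0],"dr":[0,0,0]},{"travel":[0,0,0],"dr":[0,0,0]},{"travel":[0,0,0],"dr":[0,0,0]}]' -1
python3 - <<'E'
from h import *
todo([0.616,-.243,.043],[-.2706,.9627])
E
```

```text
time_s: 10.32
eef_pos: [0.6171, -0.2436, 0.0465]
eef_rot: [0.001, -0.137, 0.991, -0.001]
wrist_force: [-0.2, -0.9, -0.2]
opening: 0.413
shift/0.15 tool: [0.006 0.006 0.023]
turn z deg 0.010773549572931232 rows frac/30: 0.00035911831909770774 q6 -2.3999283096470525
tool z [ 0.003 -0.001 -1.   ] tilt fix rotvec(tool)/30deg [-0.004  0.005  0.   ]
```

Gripped (opening 0.413 ≈ 35 mm). I'll lift, and view the box from above in the earlier top picture.

```bash
python3 -m handwheel '[{"travel":[0,0,-0.1],"dr":[0,0,0]},{"travel":[0,0,-0.2],"dr":[0,0,0]},{"travel":[0,0,-0.25],"dr":[0,0,0]},{"travel":[0,0,-0.25],"dr":[0,0,0]},{"travel":[0,0,-0.25],"dr":[0,0,0]},{"travel":[0,0,-0.25],"dr":[0,0,0]},{"travel":[0,0,-0.1],"dr":[0,0,0]},{"travel":[0,0,0],"dr":[0,0,0]}]' -1
python3 - <<'E'
from h import *
im=cv2.imread("pics/top4.png")[205:300,225:365]
cv2.imwrite("pics/crop4.png",cv2.resize(im,None,fx=5,fy=5,interpolation=cv2.INTER_CUBIC))
todo([0.517,.067,.2],[.993,-.115])
print(pose()[2]["q"].round(2))
E
```

```text
time_s: 10.98
eef_pos: [0.6136, -0.2415, 0.2682]
eef_rot: [-0.002, -0.137, 0.991, 0.002]
wrist_force: [0.2, -0.5, -1.4]
opening: 0.417
shift/0.15 tool: [0.061 2.152 0.463]
turn z deg -67.68160596884897 rows frac/30: -2.2560535322949655 q6 -2.3998825862792543
tool z [-0.004  0.003 -1.   ] tilt fix rotvec(tool)/30deg [ 0.008 -0.006  0.   ]
[-0.55  0.34  1.33  0.    1.47 -2.4 ]
```

View pics/crop4.png

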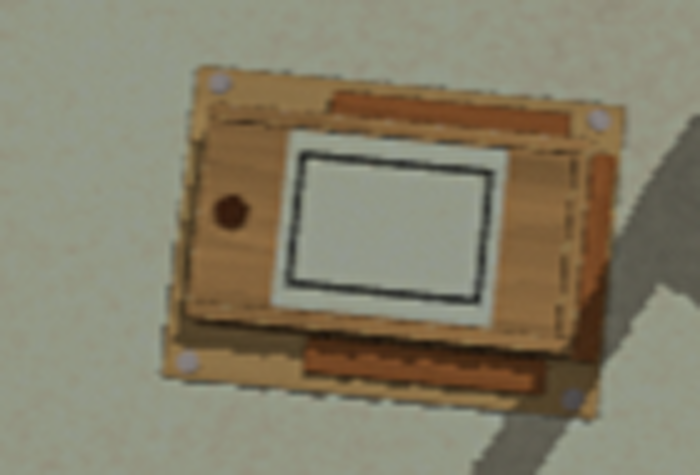

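The lid is flush and the frame is centred on the box: corners at (303,155), (492,172), (479,300) and (290,284) in the crop. The short turn would run joint 6 to its limit, so I'll turn the stamp the other way (+112° about tool z), high up.

```bash
python3 -m handwheel '[{"travel":[0,0,0],"dr":[0.008,-0.006,0.2]},{"travel":[0,0,0],"dr":[0,0,0.2]},{"travel":[0,0,0],"dr":[0,0,0.2]},{"travel":[0,0,0],"dr":[0,0,0.2]},{"travel":[0,0,0],"dr":[0,0,0.2]},{"travel":[0,0,0],"dr":[0,0,0.2]},{"travel":[0,0,0],"dr":[0,0,0.2]},{"travel":[0,0,0],"dr":[0,0,0.2]},{"travel":[0,0,0],"dr":[0,0,0.2]},{"travel":[0,0,0],"dr":[0,0,0.2]},{"travel":[0,0,0],"dr":[0,0,0.2]},{"travel":[0,0,0],"dr":[0,0,0.2]},{"travel":[0,0,0],"dr":[0,0,0.2]},{"travel":[0,0,0],"dr":[0,0,0.2]},{"travel":[0,0,0],"dr":[0,0,0.2]},{"travel":[0,0,0],"dr":[0,0,0.2]},{"travel":[0,0,0],"dr":[0,0,0]}]' -1
python3 - <<'E'
from h import *
c=viewer.get_calibration("top")
f=lambda L,z:np.array([ray(c,(225+(u+.5)/5-.5,205+(v+.5)/5-.5),z)[:2] for u,v in L])
F=f([(303,155),(492,172),(479,300),(290,284)],.0585);B=f([(198,67),(624,106),(597,418),(165,375)],.009)
for a in(F,B): print(a.mean(0),np.degrees(np.arctan2(*((a[0]-a[1]+a[3]-a[2])[::-1]))),np.linalg.norm(np.diff(a,axis=0),axis=1))
todo([0.517,.067,.2],[.993,-.115])
E
```

```text
time_s: 12.4
eef_pos: [0.6041, -0.2354, 0.2523]
eef_rot: [-0.012, 0.676, 0.737, -0.003]
wrist_force: [0.2, -0.1, -1.1]
opening: 0.413
[0.51763413 0.06613118] 83.83362310259936 [0.08346853 0.05662474 0.08281235]
[0.51746947 0.06625001] 83.37028729868243 [0.19773299 0.14387904 0.1971331 ]
shift/0.15 tool: [ 2.053 -0.398  0.388]
turn z deg 11.509244651789109 rows frac/30: 0.3836414883929703 q6 -0.6397038811316728
tool z [-0.022  0.013 -1.   ] tilt fix rotvec(tool)/30deg [-0.039 -0.028  0.   ]
```

Frame centre and board centre agree at (0.5175, 0.0662), so the lid is shut. I'll finish the turn, then travel.

```bash
python3 -m handwheel '[{"travel":[0,0,0],"dr":[-0.039,-0.028,0.2]},{"travel":[0,0,0],"dr":[0,0,0.18]},{"travel":[0.2,0,0],"dr":[0,0,0]},{"travel":[0.2,0,0],"dr":[0,0,0]},{"travel":[0.2,0,0],"dr":[0,0,0]},{"travel":[0.2,0,0],"dr":[0,0,0]},{"travel":[0.2,0,0],"dr":[0,0,0]},{"travel":[0.2,0,0],"dr":[0,0,0]},{"travel":[0.2,0,0],"dr":[0,0,0]},{"travel":[0.2,0,0],"dr":[0,0,0]},{"travel":[0.2,0,0],"dr":[0,0,0]},{"travel":[0,0,0],"dr":[0,0,0]},{"travel":[0,0,0],"dr":[0,0,0]}]' -1
python3 - <<'E'
from h import *
todo([0.517,.067,.2],[.9936,-.1132])
E
```

```text
time_s: 13.48
eef_pos: [0.6251, 0.0455, 0.2394]
eef_rot: [-0.008, 0.735, 0.677, -0.005]
wrist_force: [-0.3, -0.1, -1.5]
opening: 0.415
shift/0.15 tool: [ 0.083 -0.725  0.277]
turn z deg 1.7982126547552015 rows frac/30: 0.05994042182517338 q6 -0.035983271108378186
tool z [-0.019  0.005 -1.   ] tilt fix rotvec(tool)/30deg [-0.036 -0.006  0.   ]
```

```bash
python3 -m handwheel '[{"travel":[0.04,-0.2,0],"dr":[-0.036,-0.006,0.06]},{"travel":[0.03,-0.2,0],"dr":[0,0,0]},{"travel":[0.01,-0.2,0],"dr":[0,0,0]},{"travel":[0,-0.1,0.1],"dr":[0,0,0]},{"travel":[0,0,0.2],"dr":[0,0,0]},{"travel":[0,0,0.15],"dr":[0,0,0]},{"travel":[0,0,0],"dr":[0,0,0]},{"travel":[0,0,0],"dr":[0,0,0]}]' -1
python3 - <<'E'
from h import *
todo([0.517,.067,.13],[.9936,-.1132])
E
```

```text
time_s: 14.15
eef_pos: [0.5144, 0.0643, 0.1652]
eef_rot: [-0.002, 0.742, 0.67, -0.003]
wrist_force: [-0.3, -0.5, -0.8]
opening: 0.411
shift/0.15 tool: [0.02  0.017 0.234]
turn z deg 0.705045817646165 rows frac/30: 0.023501527254872166 q6 -0.0016609718916436168
tool z [-0.007 -0.001 -1.   ] tilt fix rotvec(tool)/30deg [-0.013  0.004  0.   ]
```

```bash
python3 -m handwheel '[{"travel":[0.02,0.017,0.05],"dr":[-0.013,0.004,0.024]},{"travel":[0,0,0.08],"dr":[0,0,0]},{"travel":[0,0,0.08],"dr":[0,0,0]},{"travel":[0,0,0],"dr":[0,0,0]},{"travel":[0,0,0],"dr":[0,0,0]}]' -1
python3 - <<'E'
from h import *
todo([0.517,.067,.13],[.9936,-.1132])
cv2.imwrite("pics/w5.png",viewer.camera("wrist")[:,:,::-1])
np.save("w5c.npy",viewer.get_calibration("wrist"),allow_pickle=True)
E
```

```text
time_s: 14.57
eef_pos: [0.5214, 0.0653, 0.135]
eef_rot: [0.003, 0.747, 0.665, 0.003]
wrist_force: [-0.2, -0.7, -0.7]
opening: 0.416
shift/0.15 tool: [ 0.008 -0.031  0.033]
turn z deg -0.09609945287159992 rows frac/30: -0.0032033150957199974 q6 0.013564395717822047
tool z [ 0.007 -0.001 -1.   ] tilt fix rotvec(tool)/30deg [ 0.014 -0.     0.   ]
```

View pics/w5.png

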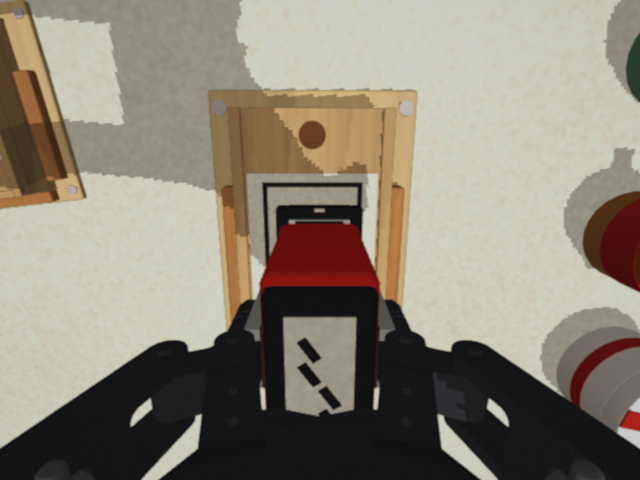

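The stamp hangs over the frame: its foot's near edge spans (277–361,207) px, and the frame's near line spans (264–361,184).

```bash
python3 - <<'E'
from h import *
c=np.load("w5c.npy",allow_pickle=True).item(); e,R,o=pose()
for z in(.0965,.0985,.1005):
  a=[ray(c,p,z) for p in((277,207),(361,207))];m=(a[0]+a[1])/2
  print(z,"foot w",np.linalg.norm(a[0]-a[1]),"mid tool",R.inv().apply(m-e).round(4), "dir",np.degrees(np.arctan2(*(a[1]-a[0])[1::-1])))
a=[ray(c,p,.0585) for p in((264,184),(361,184))];m=(a[0]+a[1])/2;ey=np.array([.1132,.9936,0])
print("frame edge w",np.linalg.norm(a[0]-a[1]),"centre est",m-ey*.0415,"dir",np.degrees(np.arctan2(*(a[1]-a[0])[1::-1])))
E
```

```text
0.0965 foot w 0.04217241827184577 mid tool [0.0361 0.0004 0.0385] dir -6.706741297834459
0.0985 foot w 0.04170551145222547 mid tool [0.0365 0.0004 0.0365] dir -6.70674129783446
0.1005 foot w 0.04123860463260518 mid tool [0.0369 0.0005 0.0345] dir -6.7067412978344425
frame edge w 0.057896512665429216 centre est [0.5185355  0.06682188 0.0585    ] dir -6.681582425083478
```

```bash
python3 -m handwheel '[{"travel":[0.01,-0.025,0.05],"dr":[0.014,0,0]},{"travel":[0,0,0.06],"dr":[0,0,0]},{"travel":[0,0,0.03],"dr":[0,0,0]},{"travel":[0,0,0],"dr":[0,0,0]},{"travel":[0,0,0],"dr":[0,0,0]}]' -1
python3 - <<'E'
from h import *
todo([0.5178,.0667,.105],[.9936,-.1132])
E
```

```text
time_s: 15.03
eef_pos: [0.5189, 0.0674, 0.1136]
eef_rot: [0.001, 0.746, 0.665, 0.001]
wrist_force: [-0.6, 0.6, -0.5]
opening: 0.413
shift/0.15 tool: [-0.006 -0.007  0.057]
turn z deg -0.06560214175163254 rows frac/30: -0.0021867380583877514 q6 0.01654047661308145
tool z [ 0.002 -0.    -1.   ] tilt fix rotvec(tool)/30deg [ 0.004 -0.     0.   ]
```

```bash
python3 -m handwheel '[{"travel":[-0.006,-0.007,0.03],"dr":[0.004,0,0]},{"travel":[0,0,0.03],"dr":[0,0,0]},{"travel":[0,0,0.02],"dr":[0,0,0]},{"travel":[0,0,0],"dr":[0,0,0]}]' -1
python3 - <<'E'
from h import *
todo([0.5178,.0667,.095],[.9936,-.1132])
E
```

```text
time_s: 15.37
eef_pos: [0.5185, 0.0667, 0.1018]
eef_rot: [0.001, 0.746, 0.666, 0.001]
wrist_force: [-1.8, 0.9, 3.9]
opening: 0.414
shift/0.15 tool: [-0.    -0.005  0.045]
turn z deg -0.04945049924966865 rows frac/30: -0.001648349974988955 q6 0.01450044823567034
tool z [ 0.002  0.    -1.   ] tilt fix rotvec(tool)/30deg [ 0.003 -0.001  0.   ]
```

Contact at TCP z ≈ 0.105, with the spring starting to compress. I'll press down in small steps.

```bash
python3 -m handwheel '[{"travel":[0,-0.004,0.025],"dr":[0.003,0,0]},{"travel":[0,0,0.025],"dr":[0,0,0]},{"travel":[0,0,0.02],"dr":[0,0,0]}]' -1
python3 - <<'E'
from h import *
todo([0.5178,.0667,.093],[.9936,-.1132])
E
```

```text
time_s: 15.62
eef_pos: [0.5188, 0.0667, 0.0935]
eef_rot: [0.001, 0.746, 0.666, 0.001]
wrist_force: [-4.3, 0.3, 9.2]
opening: 0.413
shift/0.15 tool: [-0.001 -0.006  0.004]
turn z deg -0.033062739742396166 rows frac/30: -0.0011020913247465388 q6 0.014679882763934204
tool z [ 0.001 -0.    -1.   ] tilt fix rotvec(tool)/30deg [ 0.003 -0.     0.   ]
```

```bash
python3 -m handwheel '[{"travel":[0,-0.004,0.012],"dr":[0,0,0]},{"travel":[0,0,0.012],"dr":[0,0,0]},{"travel":[0,0,0.012],"dr":[0,0,0]},{"travel":[0,0,0.012],"dr":[0,0,0]}]' -1
python3 - <<'E'
from h import *
cv2.imwrite("pics/w6.png",viewer.camera("wrist")[:,:,::-1])
for i in range(3): viewer.camera("top"); e,R,o=pose(); print(o["time_s"],e,o["wrist_force"],o["opening"])
todo([0.5178,.0667,.093],[.9936,-.1132])
E
```

```text
time_s: 15.95
eef_pos: [0.5188, 0.0667, 0.0906]
eef_rot: [0.001, 0.746, 0.666, 0.0]
wrist_force: [-8.3, -0.1, 20.5]
opening: 0.414
16.05 [0.51878747 0.06670323 0.09066416] [-7.14912513  0.7215938  13.09033847] 0.41571798103596347
16.1 [0.51880362 0.06669607 0.09067712] [-6.72657984  0.23544857 13.47426168] 0.41626206897928497
16.15 [0.51878593 0.06670294 0.09065135] [-6.57456306  0.71708291 13.81808786] 0.4141460006387723
shift/0.15 tool: [-0.001 -0.007 -0.016]
turn z deg -0.012208695494744348 rows frac/30: -0.00040695651649147826 q6 0.015178461629681863
tool z [ 0.002 -0.001 -1.   ] tilt fix rotvec(tool)/30deg [ 0.003  0.001 -0.   ]
```

View pics/w6.png

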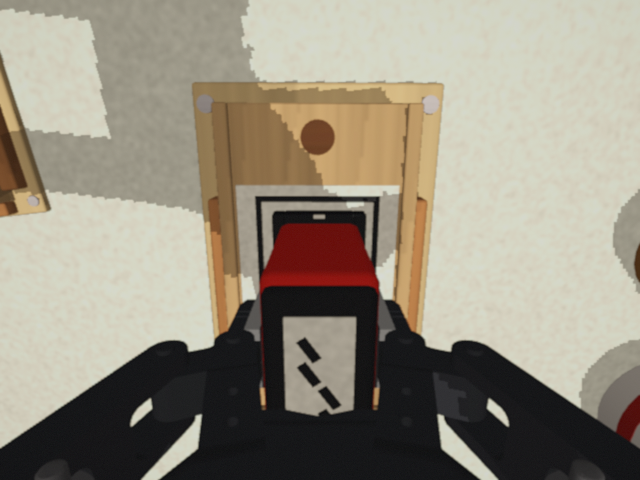

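The foot sits inside the frame's near lines: foot edge (274–365,212) px, frame line (257–379,199). I'll compute the centring from these and back off slightly, since the force is near the spring's hard stop.

```bash
python3 -m handwheel '[{"travel":[0,0,-0.006],"dr":[0,0,0]},{"travel":[0,0,0],"dr":[0,0,0]}]' -1
python3 - <<'E'
from h import *
c=viewer.get_calibration("wrist")
a=[ray(c,p,.0685) for p in((274,212),(366,212))];b=[ray(c,p,.0585) for p in((257,199),(379,199))]
print("foot w",np.linalg.norm(a[0]-a[1]),"frame w",np.linalg.norm(b[0]-b[1]))
ey=np.array([.1132,.9936,0]);ex=np.array([.9936,-.1132,0])
fc=(a[0]+a[1])/2-ey*.035;mc=(b[0]+b[1])/2-ey*.0407;d=fc-mc
print("stamp-mark x,y",d@ex,d@ey,fc,mc)
for i in range(4): viewer.camera("top"); e,R,o=pose(); print(o["time_s"],e,o["wrist_force"],o["opening"])
E
```

```text
time_s: 16.32
eef_pos: [0.5188, 0.0667, 0.0938]
eef_rot: [0.001, 0.746, 0.666, 0.0]
wrist_force: [-4.4, 0.3, 9.4]
opening: 0.413
foot w 0.042980435961473974 frame w 0.05979192019739462
stamp-mark x,y 0.0009426055091618765 0.001303243870927295 [0.51986478 0.06784029 0.0685    ] [0.51878074 0.06665216 0.0585    ]
16.3667 [0.51877108 0.06669623 0.09391796] [-4.86627414  0.42448374  8.63702489] 0.41165084305544897
16.4167 [0.51876183 0.06668716 0.09376648] [-4.284353   -0.04512742  8.17853027] 0.4107582943583921
16.4667 [0.5187561 0.0667154 0.093678 ] [-4.48978664  0.07442623  8.49253001] 0.4108876984762201
16.5167 [0.51875033 0.06668914 0.09365021] [-3.95975647 -0.41848779 10.61015804] 0.41751301111013445
```

Centred to about 1.6 mm. I'll settle about 1 mm deeper, for a margin on both limits.

```bash
python3 -m handwheel '[{"travel":[0,0,0.01],"dr":[0,0,0]},{"travel":[0,0,0.008],"dr":[0,0,0]}]' -1
python3 - <<'E'
from h import *
for i in range(10): viewer.camera("top"); e,R,o=pose(); print(o["time_s"],e.round(4),o["wrist_force"].round(1),o["opening"].round(3))
todo([0.5178,.0667,.093],[.9936,-.1132])
E
```

```text
time_s: 16.68
eef_pos: [0.5188, 0.0667, 0.093]
eef_rot: [0.001, 0.746, 0.666, -0.0]
wrist_force: [-4.6, -0.2, 9.1]
opening: 0.416Traceback (most recent call last):
  File "<stdin>", line 2, in <module>
AttributeError: 'float' object has no attribute 'round'
```

```bash
python3 - <<'E'
from h import *
for i in range(10): viewer.camera("top"); e,R,o=pose(); print(o["time_s"],e.round(4),o["wrist_force"].round(1))
todo([0.5178,.0667,.093],[.9936,-.1132])
E
```

```text
16.7833 [0.5188 0.0667 0.093 ] [-4.4  0.2  7.9]
16.8333 [0.5188 0.0667 0.093 ] [-5.3  0.2  8.7]
16.8833 [0.5188 0.0667 0.093 ] [-3.9 -0.5  8.3]
16.9333 [0.5188 0.0667 0.093 ] [-5.1  0.3  9.1]
16.9833 [0.5188 0.0667 0.093 ] [-4.4  0.3  8.2]
17.0333 [0.5188 0.0667 0.093 ] [-5.2  0.4 10.5]
17.0833 [0.5188 0.0667 0.093 ] [-4.8  0.1  8.2]
17.1333 [0.5188 0.0667 0.093 ] [-5.  -0.8  9.3]
17.1833 [0.5188 0.0667 0.093 ] [-5.4  0.5  8.7]
17.2333 [0.5188 0.0667 0.093 ] [-5.4 -0.   9.4]
shift/0.15 tool: [-0.001 -0.006  0.   ]
turn z deg -0.0026700594743601803 rows frac/30: -8.900198247867267e-05 q6 0.015716010965315916
tool z [ 0.001 -0.001 -1.   ] tilt fix rotvec(tool)/30deg [ 0.002  0.002 -0.   ]
```

The hold is steady: vertical contact about 10 N including the stamp's weight, press about 12 mm both from TCP height and from the spring curve, tilt about 0.001 rad. Handing in.

```bash
python3 -c "
from bench import ctrl
print(ctrl.hand_in()); o=ctrl.get_obs(); print(o['time_s'],o['eef_pos'],o['wrist_force'])"
```

```text
the job is handed in; nothing more can be done
None
the job is handed in; nothing more can be done
```

The lid is shut, and the red stamp is gripped, centred in the printed frame and held pressed down. I handed the job in at about 17 s of the 56 s allowed, and the hand-in gave no verdict.

**Lid:** My first push rode up and slid over the lid without moving it. I backed off, went lower and pushed again; it stopped at about 14.5 N. Afterwards the top camera put the frame centre within 0.3 mm of the cradle's centre. The wrist camera showed about 2 mm difference, which is within its calibration error.

**Stamp:** I gripped the red stamp across its 36 mm width and turned it the long way round at height, because the short turn would have reached joint 6's limit.

**Last checks:**

| Check | Measured | Limit |
|---|---|---|
| Stamp centre from frame centre | about 1.6 mm | 7 mm |
| Long side against the frame's | below 0.01 rad | 0.1 rad |
| Tilt | about 0.001 rad | 0.07 rad |
| Handle pressed down | about 12 mm (tool height and spring force agree) | at least 9.5 mm |
| Contact force on the lid | about 10 N | 5 to 20 N |

Three things were less clean:
- **Force peak:** while finding the depth, the wrist briefly read 20.5 N. That is under the 35 N limit but probably touched the spring's hard stop, so I eased off.
- **Side load:** a sideways force of about 5 N remained in the final hold. It is not counted in the 10 N vertical figure.
- **Other objects:** I did not check their positions at the end, but the wrist force showed no unexpected contact anywhere.

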